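# Unbolt the spool gate of a desk riser's tray and hold it ajar

### The arm

A 6-joint arm with a two-finger parallel gripper is mounted at the origin on a cart in front of the work surface, level with it; the furniture and walls round the work are solid. World frame = base frame: x ahead of the robot, y to its left, z up, the work surface at z = 0. Lengths are in m, angles in degrees, forces in N, time in s.
With the tool pointing down it reaches from about 0.25 to 0.725 m from the base axis. Payload 9.7 kg.
Tool frame: the origin (TCP) lies midway between the tips of the shut fingers; the grasp point (between the pads) lies 19 mm behind it; z points along the fingers, y is the line along which they close (so a half turn about z gives the same grasp; the last joint's range is limited). The gripper opens to 85 mm and grips with 20 to 120 N. Pads are 22 mm wide; open, the fingers measure 114 mm over their backs; the gripper's body (76 mm by 85 mm) begins 54 mm behind the grasp point. The pads swing forward as they close: fully open they stand 13 mm farther back than shut.
Start: joints at [-67.895, 4.979, 10.078, 95.1, 0, 90], TCP at [0.207, -0.51, 0.231] pointing down, gripper open.
Joint ranges: [-179.16, 179.16], [-48.56, 103.87], [-65.8, 70.77], [-126.05, 130.52], [-82.76, 87.17], [-180, 180]. Speed limits (degrees/s): [127.2, 127.2, 147.25, 180, 180, 180].

### API

Orientations are given as [roll, pitch, yaw] about the fixed x, y, z axes, in that order (R = Rz(yaw) Ry(pitch) Rx(roll)).
In Python, from workcell import bot gives the robot as it stands.
- The arm moves only by the shell command python3 -m crank 'ROWS' [FORCE]. ROWS is JSON, a list of rows, each an object with "gripper": the finger opening in mm, from 0 to 85.4; "travel": the shift along the tool's x, y, z in mm, a list of three; "twist": the turn, a rotation vector about the tool's x, y, z in rad, a list of three. In form: [{"gripper": gripper, "travel": [tx, ty, tz], "twist": [rx, ry, rz]}, ...]. A call has 1 to 12 rows; each row shifts and turns the commanded pose from where the row before left it, along the tool's axes as they then stand; what a row does not reach is not made up. A row lasts 1/8 s, in which the tool goes at most 62.5 mm and 10.7 degrees, less where a joint would pass 70% of its speed; a pose out of reach is approached as far as the arm can. A call is refused whole if a number of a shift passes 62.5 or a number of a turn 0.188, either way. A call with a gripper value outside its range is refused whole. The fingers move at their own pace and stop on an object; FORCE is the grip in N (left out, the last holds). Time passes only in rows, so rows that do not move let the fingers close. It gives the time, the measured TCP pose, the force, the opening and the grip force at its end, in the units of the state.
- bot.get_obs(): the state, without advancing time (a new reading comes with each control period).
- bot.camera(name): name is "scene" or "top" or "wrist"; returns the picture (480x640x3 uint8, red, green, blue); there is no depth.
- bot.calibration(name): a dict with "vfov" (degrees; the focal length in pixels is half the picture's height over the tangent of half this angle, whatever the lens; pixels are square), "cx", "cy" (the principal point, pixels), "camera_from_world" (4x4, takes a point from world to camera coordinates). Camera axes: x right, y down, z forward; pixel columns grow to the right and rows downward; lengths in m; the calibration is good to about 2 mm. The wrist camera is an equidistant fisheye: a pixel r from the principal point sees the ray r / f radians off the axis. A picture is of the moment at which its call begins: read the wrist's pose just before it. calibration takes no time and is no camera call; for the wrist camera it gives the pose at the moment of the call.
- bot.job_done(): hands the job in; it is judged then, once.
The state is a dict: "time": time; "q": joint angles; "qd": joint speeds; "joint_efforts": joint torques, N m; "ee_pos": TCP position; "tcp_rot": TCP orientation; "wrist_force": force on the tool from outside, world axes, zero at the start; "torque": the same for the moment, N m; "opening": finger opening in m; "grasp_force": force on a finger pad.
Only numpy, scipy, OpenCV 4.12 (cv2) and the standard library are available. Lean on these libraries where they do the work, as an engineer would, in place of code of your own. Each camera call takes 0.05 s, during which the arm holds its last target. There are 200 camera calls.

### The job

Pull the tray out of the white desk riser by its bent-rod handle, right to its stop. Then take the barrel bolt on the tray's little gate by its upright knob, lift the sagging bolt over the bent lip of its keeper while drawing it back towards the gate's hinge, and with the knob still in the gripper swing the gate ajar towards the front, about 20 degrees. Finish while still holding the knob so that the self-closing gate stays ajar and still, and do not disturb the mug, the duck or the tin beside the tray.

Things in the scene. Friction and masses are not known exactly. Their poses are not given: they have to be found in the camera images.
- riser: white desk riser fixed on the desk, 170 mm deep (x), 290 mm wide (y), 152 mm high, open at the front; origin under its centre on the desk; its own -x axis is the front, where the tray comes out; its yaw varies. Its front edge lies 85 mm in front of the origin; inside height 140 mm
- tray (a joint): grey tray, slides out along the riser's -x: 0 is home, 0.130 m is its stop; may start up to 15 mm out. Friction about 3 N, no spring
- tray_handle (a point): middle of the top bar of the tray's handle: a steel hoop of 10 mm round rod, its bar level and parallel to the riser's y, 100 mm long, 125 mm above the desk, 50 mm in front of the riser's front edge when the tray is home. The inside of the hoop below the bar and the space behind it are free. It moves with the tray and has the riser's axes
- gate (a joint): dark steel barred gate standing across the tray, about 50 mm behind the tray's front edge, hidden under the riser until the tray is out; 165 mm long, top rail 80 mm above the desk. 0 is shut; it grows in radians as the free end swings to the front (the tray's -x), hard limit 0.58. A spring shuts it: 0.2 N m when shut, about 0.4 N m at 0.4 rad
- gate_pivot (a point): point on the gate's vertical hinge axis, at its left end (the riser's +y end) seen from the front, 90 mm above the desk (height of the bolt rod); its axes turn with the gate, whose length runs along its -y; with the gate shut they are the riser's axes. Seen from above the gate opens clockwise
- bolt: steel barrel bolt, 8 mm round rod in two tall staples on the gate's top rail, parallel to the gate; origin on the rod axis under the knob, 110 mm from the gate's hinge when the bolt is shot, 90 mm above the desk when it sags; axes of the gate. A 12 mm long lug hangs 14 mm below the rod axis at its tip, 78 mm from the knob on the side away from the hinge, and sits behind the keeper's lip. About 0.12 kg
- bolt_knob (a point): centre of the bolt's black upright round knob, 16 mm diameter, 28 mm high (104 to 132 mm above the desk while the bolt sags), 28 mm above the bolt's rod axis; the staples, up to 118 mm above the desk, stand 47 mm (away from the hinge) and 67 mm (towards the hinge) from it along the gate, so fingers that close across the gate have the most room; with the tray out it is 75 mm in front of the riser's front edge. It moves with the bolt and has the gate's axes
- bolt_draw (a joint): how far the bolt is drawn along the gate towards the gate's hinge (the gate's +y): 0 is shot, 0.036 m its limit; the lug is out of the keeper, and the gate free to swing, from about 0.026 m. Friction about 1.2 N, no spring
- bolt_lift (a joint): how far the bolt is lifted in its staples: 0 sagging, 0.016 m hard limit; it falls by its own weight. The lug clears the lip from about 0.009 m; it meets the lip after being drawn about 3 mm and is over it when drawn about 0.022 m
- keeper_lip (a point): middle of the top edge of the keeper's lip, a 5 mm thick upright tongue whose top is bent slightly back towards the lug (away from the gate) and lies 84 mm above the desk; the aluminium keeper with two 40 mm high cheeks is fixed on the tray beside the gate's free end, and its cheeks stop the gate while the lug is between them, also when lifted. Axes of the riser
- mug: white spotted mug, 91 mm high, 82 mm wide, handle 114 mm over all, standing on the desk beside the tray; bystander; origin under its centre
- duck_big: yellow toy duck with a red hat, 50 mm high, on the desk beside the tray; bystander; origin under its centre
- shot_tin: flat round tin, 70 mm wide, 20 mm high, on the desk beside the tray; bystander; origin under its centre

How it is judged (in metres and radians):
On the way, in this order (a step that is already met when the one before it is completed fails the run):
1. the tray is pulled out to its stop with the gate still bolted (value of joint tray above 0.122 m and value of joint bolt_draw below 0.01 m and value of joint gate below 0.06 rad), for 0.2 s.
2. the bolt is lifted over the keeper's lip and drawn back (value of joint bolt_draw above 0.022 m and value of joint tray above 0.12 m), for 0.1 s.
At the end, for the whole second after the job is handed in: The tray is out to within 10 mm of its stop, the bolt drawn by more than 18 mm, the gate stands still between 0.17 and 0.52 rad (10 to 30 degrees) open, short of its limit, and the gripper's fingers still hold the bolt (contact force over 1 N) (value of joint tray above 0.12 m and value of joint bolt_draw above 0.018 m and value of joint gate between 0.17 and 0.52 rad and velocity of joint gate between -0.05 and 0.05 rad/s and contact force between the fingers and bolt above 1 N); the arm keeps its last pose, push and grip.
It fails at once if the mug, the duck or the tin is pushed by more than 25 mm (distance of any of mug, duck_big, shot_tin from where it was at the start of the episode above 0.025 m).
It fails at once if a bystander is tipped over (angle between any of mug, duck_big's own z axis and vertical above 0.6 rad).
It also fails if it takes over 43 s, if anything falls off the work surface, if the arm or the gripper's body presses on something with over 40 N, if the wrist force passes 120 N, or if a joint passes its speed limit or range.

## Working session

There is one attempt and no reset: what is moved stays moved. The work goes in short steps, Python scripts to look and compute and a shell command to move; the robot and the scene stay as the last step left them, time stands still between calls to the robot, and variables do not carry over. Pictures are saved under pics/ and viewed, at most 10 in all, crops included, and the job is handed in when it is done.

```bash
mkdir -p pics; ls
python3 - <<'E'
from workcell import bot
import cv2,numpy as np
o=bot.get_obs();print(o)
for n in("scene","top"):
    im=bot.camera(n);cv2.imwrite(f"pics/{n}0.png",im[:,:,::-1])
    c=bot.calibration(n);print(n,c)
E
```

```text
pics
{'time': 0.0, 'q': array([-6.78956655e+01,  5.01061242e+00,  1.00333818e+01,  9.51002438e+01,
        7.30152261e-04,  9.00023884e+01]), 'qd': array([ 0.06835657, -0.00837377,  0.03187645,  0.03844538,  0.08938098,
       -0.0650124 ]), 'joint_efforts': array([-1.99770700e-03, -5.20377374e+01,  4.64811337e+01,  1.59183552e-02,
       -6.51638879e-05, -3.27740565e-06]), 'ee_pos': array([ 0.20687432, -0.50934982,  0.23057815]), 'tcp_rot': array([-1.79922525e+02, -7.26922089e-04,  2.21019452e+01]), 'wrist_force': array([-0.68355665, -0.17682521,  0.30695001]), 'torque': array([ 0.02377081, -0.01505809, -0.01734061]), 'grasp_force': 0.0, 'opening': 0.08555099370226023}
scene {'vfov': 55.01507300676927, 'cx': 319.6488928679278, 'cy': 238.33677337100286, 'camera_from_world': array([[ 0.91608871, -0.40081651,  0.0112964 , -0.43452722],
       [-0.29588688, -0.69474261, -0.65557888,  0.43564732],
       [ 0.27061493,  0.59722595, -0.7550422 ,  0.60046237],
       [ 0.        ,  0.        ,  0.        ,  1.        ]])}
top {'vfov': 42.72960149964343, 'cx': 321.1652621621915, 'cy': 250.92046984406096, 'camera_from_world': array([[-0.02080118, -0.99962818,  0.01762965,  0.28218668],
       [-0.9855405 ,  0.0175358 , -0.16853018,  0.59932052],
       [ 0.16815836, -0.02088036, -0.98553882,  1.32281128],
       [ 0.        ,  0.        ,  0.        ,  1.        ]])}
```

View pics/scene0.png

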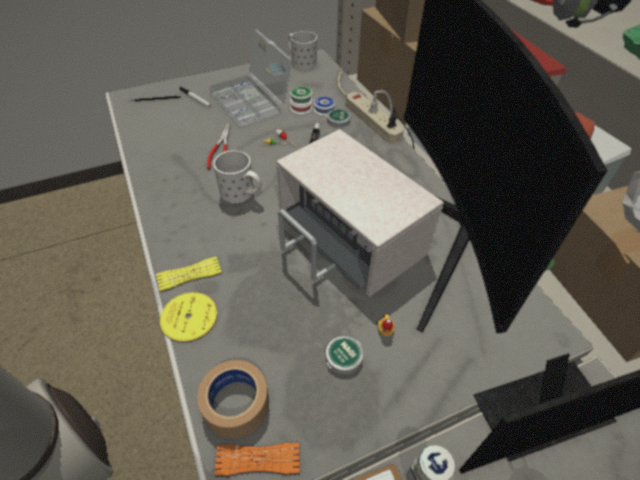

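View pics/top0.png

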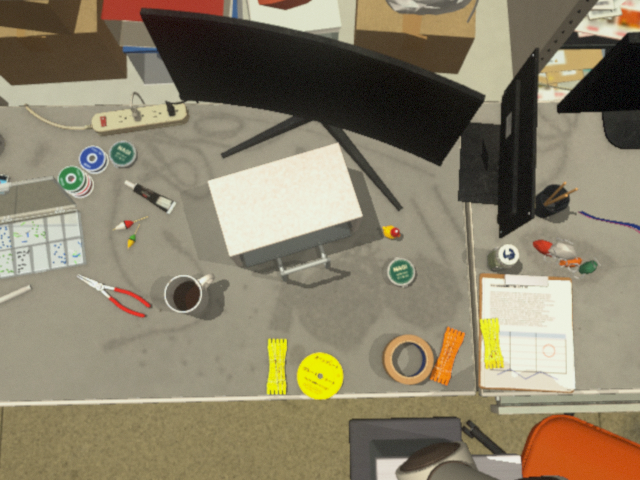

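The top view shows the riser top with corners near (209,182), (340,146), (361,214), (228,257). The handle bar runs from (278,273) to (325,259), the mug is at (186,294), the tin at (401,272) and the duck at (392,233).

```bash
cat > h.py <<'E'
import numpy as np,cv2
from workcell import bot
def ray(n,uv,c=None):
    c=c or bot.calibration(n);T=np.array(c["camera_from_world"]);f=240/np.tan(np.radians(c["vfov"]/2))
    x,y=(uv[0]-c["cx"])/f,(uv[1]-c["cy"])/f
    if n=="wrist":
        r=np.hypot(x,y);s=np.sin(r)/max(r,1e-9);d=np.array([x*s,y*s,np.cos(r)])
    else: d=np.array([x,y,1.])
    R=T[:3,:3];return -R.T@T[:3,3],R.T@d
def onz(n,uv,z,c=None):
    o,d=ray(n,uv,c);return o+d*(z-o[2])/d[2]
def proj(n,P,c=None):
    c=c or bot.calibration(n);T=np.array(c["camera_from_world"]);f=240/np.tan(np.radians(c["vfov"]/2))
    p=T[:3,:3]@P+T[:3,3];k=np.hypot(p[0],p[1])
    if n=="wrist":
        a=np.arctan2(k,p[2])/max(k,1e-9);return np.array([c["cx"]+f*a*p[0],c["cy"]+f*a*p[1]])
    return np.array([c["cx"]+f*p[0]/p[2],c["cy"]+f*p[1]/p[2]])
E
python3 - <<'E'
from h import *
im=cv2.imread("pics/top0.png")
m=((im.min(2)>170)*255).astype(np.uint8);m[:130]=0;m[290:]=0;m[:,:200]=0;m[:,370:]=0
m=cv2.morphologyEx(cv2.morphologyEx(m,cv2.MORPH_CLOSE,np.ones((5,5))),cv2.MORPH_OPEN,np.ones((7,7)))
c=max(cv2.findContours(m,0,1)[0],key=cv2.contourArea)
pts=np.array([onz("top",p[0],.152)[:2] for p in c],np.float32)
r=cv2.minAreaRect(pts*1000);print(r,cv2.boxPoints(r))
a,b=onz("top",(278,272),.125),onz("top",(325,259.5),.125);print("bar",a,b,np.degrees(np.arctan2(*(a-b)[[0,1]])))
for n,uv,z in(("mug",(186,292),.091),("tin",(401,271),.02),("duck",(392,233),.045)):print(n,onz("top",uv,z))
cv2.imwrite("pics/c.png",cv2.resize(im[220:300,240:370],None,fx=6,fy=6,interpolation=2))
E
```

```text
((700.8370971679688, 347.3407897949219), (168.17645263671875, 287.60577392578125), 16.12966537475586) [[580.10876 462.12222]
 [660.00916 185.83792]
 [821.5654  232.55936]
 [741.66504 508.84366]]
bar [0.5484331  0.36347376 0.125     ] [0.5731335  0.26450088 0.125     ] -14.012911514768895
mug [0.51369122 0.56143545 0.091     ]
tin [0.55994396 0.08934743 0.02      ]
duck [0.64340183 0.10980318 0.045     ]
```

View pics/c.png

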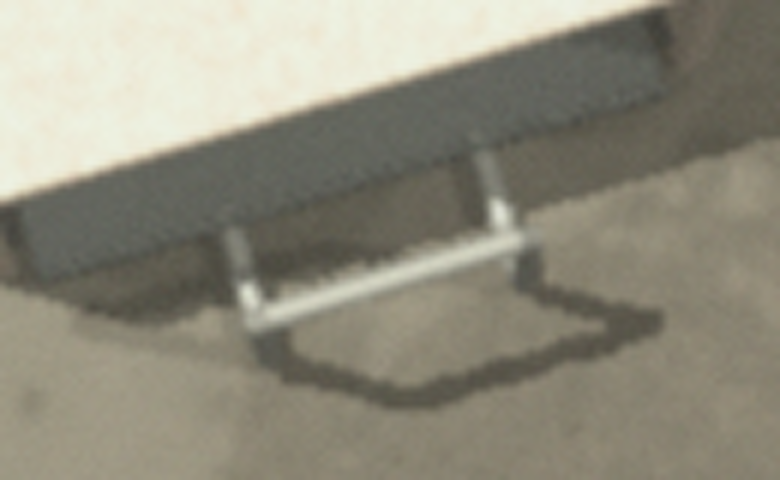

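```bash
cat >> h.py <<'E'
from scipy.spatial.transform import Rotation as Ro
YAW=16.13
ex=np.array([np.cos(np.radians(YAW)),np.sin(np.radians(YAW)),0]);ey=np.array([-ex[1],ex[0],0])
O=np.array([.7008,.3473,0])
def plan(P,yaw,n):
    o=bot.get_obs();p=o["ee_pos"];R=Ro.from_euler("xyz",o["tcp_rot"],degrees=True)
    Rt=Ro.from_euler("xyz",[180,0,yaw],degrees=True);w=(R.inv()*Rt).as_rotvec()
    print("p",p.round(4),"rot",o["tcp_rot"].round(1),"twist",w.round(3),"per row",(w/n).round(3),"total travel in present tool",(R.inv().apply(P-p)*1000).round(1))
    for i in range(n):
        print((R.inv().apply((P-p)/n)*1000).round(0),end="");R=R*Ro.from_rotvec(w/n)
    print()
E
python3 - <<'E'
from h import *
a,b=onz("top",(282.5,273.3),.125),onz("top",(328.3,259.7),.125);m=(a+b)/2
print(a,b,m,"tray out",-(m-O)@ex-.135, "y off",(m-O)@ey, np.degrees(np.arctan2(-(a-b)[0],(a-b)[1])))
plan(np.array([m[0],m[1],.231]),106.1,16)
E
```

```text
[0.54551592 0.3540927  0.125     ] [0.57258253 0.25756793 0.125     ] [0.55904923 0.30583031 0.125     ] tray out 0.012691600332213532 y off -0.00045631433197890566 15.664084918736888
p [ 0.2069 -0.5094  0.2306] rot [-179.9   -0.    22.1] twist [-1.000e-03 -1.000e-03 -1.466e+00] per row [-0.    -0.    -0.092] total travel in present tool [ 6.330e+02 -6.228e+02  4.000e-01]
[ 40. -39.   0.][ 43. -35.   0.][ 46. -31.   0.][ 49. -27.   0.][ 51. -22.   0.][ 53. -17.   0.][ 54. -13.   0.][55. -8. -0.][55. -2. -0.][55.  3. -0.][55.  8. -0.][54. 13. -0.][53. 18. -0.][51. 22. -0.][49. 27. -0.][46. 31. -0.]
```

```bash
python3 -m crank '[{"gripper":50,"travel":[40,-39,0],"twist":[0,0,-0.092]},{"gripper":50,"travel":[43,-35,0],"twist":[0,0,-0.092]},{"gripper":50,"travel":[46,-31,0],"twist":[0,0,-0.092]},{"gripper":50,"travel":[49,-27,0],"twist":[0,0,-0.092]},{"gripper":50,"travel":[51,-22,0],"twist":[0,0,-0.092]},{"gripper":50,"travel":[53,-17,0],"twist":[0,0,-0.092]},{"gripper":50,"travel":[54,-13,0],"twist":[0,0,-0.092]},{"gripper":50,"travel":[55,-8,0],"twist":[0,0,-0.092]},{"gripper":50,"travel":[55,-2,0],"twist":[0,0,-0.092]},{"gripper":50,"travel":[55,3,0],"twist":[0,0,-0.092]},{"gripper":50,"travel":[55,8,0],"twist":[0,0,-0.092]},{"gripper":50,"travel":[54,13,0],"twist":[0,0,-0.092]}]' 40 && python3 -m crank '[{"gripper":50,"travel":[53,18,0],"twist":[0,0,-0.092]},{"gripper":50,"travel":[51,22,0],"twist":[0,0,-0.092]},{"gripper":50,"travel":[49,27,0],"twist":[0,0,-0.092]},{"gripper":50,"travel":[46,31,0],"twist":[0,0,-0.092]},{"gripper":50,"travel":[0,0,0],"twist":[0,0,0]}]'
python3 - <<'E'
from h import *
c=bot.calibration("wrist");im=bot.camera("wrist");cv2.imwrite("pics/w1.png",im[:,:,::-1])
M=np.array([.559,.3058,.125])
print({k:np.array(v).round(2).tolist() for k,v in c.items()},proj("wrist",M,c),proj("wrist",M+.05*ey,c),proj("wrist",M-.05*ey,c))
plan(np.array([.559,.3058,.106]),106.1,3)
E
```

```text
time: 1.6
ee_pos: [0.4717, 0.1039, 0.2311]
tcp_rot: [-180.0, 0.0, 85.6]
wrist_force: [1.0, -0.0, 0.7]
opening: 0.0502
grasp_force: 0.0
time: 2.22
ee_pos: [0.5586, 0.3103, 0.2279]
tcp_rot: [-179.8, 0.0, 106.7]
wrist_force: [0.7, 0.1, 0.1]
opening: 0.0502
grasp_force: 0.0
{'vfov': 65.71, 'cx': 321.13, 'cy': 244.16, 'camera_from_world': [[0.96, 0.29, -0.0, -0.62], [0.27, -0.91, 0.32, 0.09], [0.09, -0.31, -0.95, 0.42], [0.0, 0.0, 0.0, 1.0]]} [320.45683716 249.61938702] [321.16567126 178.66817972] [319.84396373 312.21023314]
p [0.5582 0.3086 0.229 ] rot [-179.8    0.   106.5] twist [-0.003  0.001  0.008] per row [-0.001  0.     0.003] total travel in present tool [ -2.8   0.4 123. ]
[-1.  0. 41.][-1.  0. 41.][-1.  0. 41.]
```

View pics/w1.png

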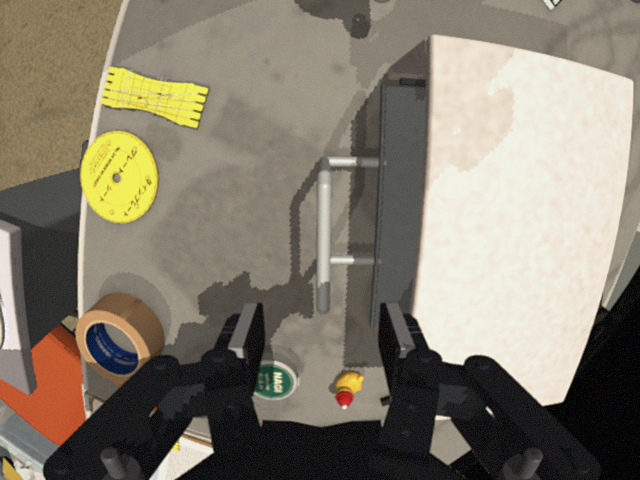

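The wrist view shows the bar from (325,165) to (322,308), centred between the fingers and about 2 mm nearer the riser than I predicted. I'll descend, grip and check.

```bash
python3 -m crank '[{"gripper":50,"travel":[0,1,41],"twist":[0,0,0.008]},{"gripper":50,"travel":[0,1,41],"twist":[0,0,0]},{"gripper":50,"travel":[0,0,41],"twist":[0,0,0]},{"gripper":50,"travel":[0,0,0],"twist":[0,0,0]},{"gripper":0,"travel":[0,0,0],"twist":[0,0,0]},{"gripper":0,"travel":[0,0,0],"twist":[0,0,0]},{"gripper":0,"travel":[0,0,0],"twist":[0,0,0]},{"gripper":0,"travel":[0,0,0],"twist":[0,0,0]}]' 50
```

```text
time: 3.28
ee_pos: [0.5611, 0.3081, 0.1108]
tcp_rot: [179.8, -0.0, 106.0]
wrist_force: [-0.9, -1.9, 6.6]
opening: 0.0081
grasp_force: 48.8
```

```bash
python3 -m crank '[{"gripper":0,"travel":[0,-8,0],"twist":[0,0,0]},{"gripper":0,"travel":[0,-15,0],"twist":[0,0,0]},{"gripper":0,"travel":[0,-18,0],"twist":[0,0,0]},{"gripper":0,"travel":[0,-18,0],"twist":[0,0,0]},{"gripper":0,"travel":[0,-18,0],"twist":[0,0,0]},{"gripper":0,"travel":[0,-15,0],"twist":[0,0,0]},{"gripper":0,"travel":[0,-10,0],"twist":[0,0,0]},{"gripper":0,"travel":[0,-6,0],"twist":[0,0,0]},{"gripper":0,"travel":[0,0,0],"twist":[0,0,0]}]'
python3 -m crank '[{"gripper":0,"travel":[0,-4,0],"twist":[0,0,0]},{"gripper":0,"travel":[0,-4,0],"twist":[0,0,0]},{"gripper":0,"travel":[0,0,0],"twist":[0,0,0]}]'
```

```text
time: 4.4
ee_pos: [0.457, 0.278, 0.1108]
tcp_rot: [179.8, 0.0, 106.0]
wrist_force: [-2.2, -3.3, 9.6]
opening: 0.0081
grasp_force: 49.8
time: 4.78
ee_pos: [0.4497, 0.2759, 0.1108]
tcp_rot: [179.8, 0.0, 106.0]
wrist_force: [0.6, -3.8, 8.5]
opening: 0.0076
grasp_force: 49.7
```

```bash
python3 -m crank '[{"gripper":0,"travel":[0,-3,0],"twist":[0,0,0]},{"gripper":0,"travel":[0,-3,0],"twist":[0,0,0]},{"gripper":0,"travel":[0,0,0],"twist":[0,0,0]}]'
python3 -m crank '[{"gripper":0,"travel":[0,-3,0],"twist":[0,0,0]},{"gripper":0,"travel":[0,0,0],"twist":[0,0,0]},{"gripper":0,"travel":[0,0,0],"twist":[0,0,0]}]'
```

```text
time: 5.15
ee_pos: [0.4463, 0.2749, 0.1109]
tcp_rot: [179.5, 0.0, 105.9]
wrist_force: [14.7, -0.2, 1.5]
opening: 0.0081
grasp_force: 49.4
time: 5.52
ee_pos: [0.4462, 0.2749, 0.1109]
tcp_rot: [179.2, 0.0, 105.9]
wrist_force: [30.1, 4.4, -6.7]
opening: 0.0085
grasp_force: 49.1
```

The tray is at its stop: 30 N pull and no more motion. I'll ease off, open, rise and look for the knob.

```bash
python3 -m crank '[{"gripper":0,"travel":[0,4,0],"twist":[0,0,0]},{"gripper":50,"travel":[0,0,0],"twist":[0,0,0]},{"gripper":50,"travel":[0,0,0],"twist":[0,0,0]},{"gripper":50,"travel":[0,0,0],"twist":[0,0,0]},{"gripper":60,"travel":[0,0,-40],"twist":[0,0,0]},{"gripper":60,"travel":[0,15,-50],"twist":[0,0,0]},{"gripper":60,"travel":[0,30,-40],"twist":[0,0,0]},{"gripper":60,"travel":[0,0,0],"twist":[0,0,0]},{"gripper":60,"travel":[0,0,0],"twist":[0,0,0]}]'
python3 - <<'E'
from h import *
for n in ("wrist","top","scene"):
    c=bot.calibration(n);im=bot.camera(n)[:,:,::-1];cv2.imwrite(f"pics/{n}2.png",im)
    np.save(f"pics/{n}2.npy",c,allow_pickle=True)
a=cv2.imread("pics/wrist2.png");t=cv2.imread("pics/top2.png")
s=cv2.imread("pics/scene2.png")
K=np.array([0.7008,.3473,0])-.16*ex+[0,0,.118]
for n in("wrist","top","scene"):print(n,proj(n,K).round(0))
cv2.imwrite("pics/m2.png",cv2.resize(a,(800,600)))
p=np.hstack([cv2.resize(t[190:310,220:360],None,fx=2.8,fy=2.8,interpolation=2),cv2.resize(s[170:290,260:400],None,fx=2.8,fy=2.8,interpolation=2)]);cv2.imwrite("pics/m3.png",p)
E
```

```text
time: 6.65
ee_pos: [0.4868, 0.2868, 0.2374]
tcp_rot: [-179.9, 0.0, 106.0]
wrist_force: [0.2, -0.8, -1.2]
opening: 0.0597
grasp_force: 0.0
wrist [405. 238.]
top [307. 273.]
scene [290. 231.]
```

View pics/m2.png

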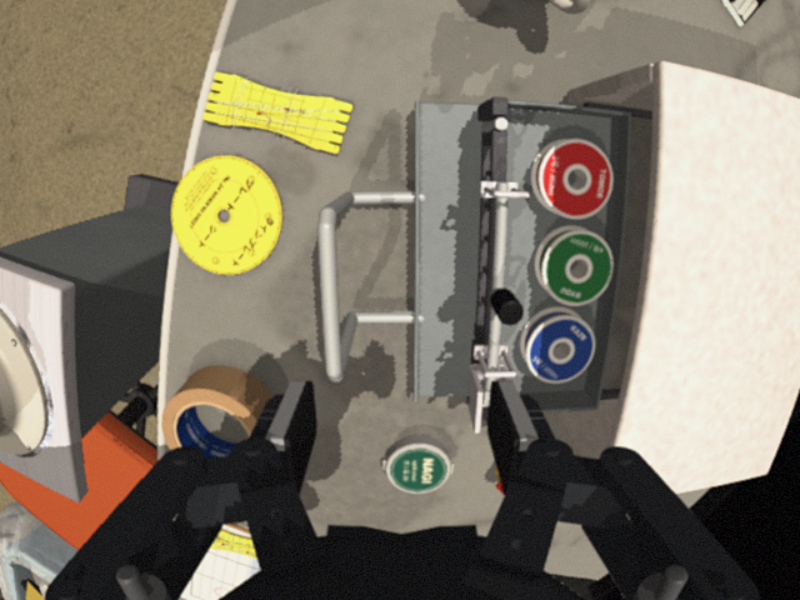

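View pics/m3.png

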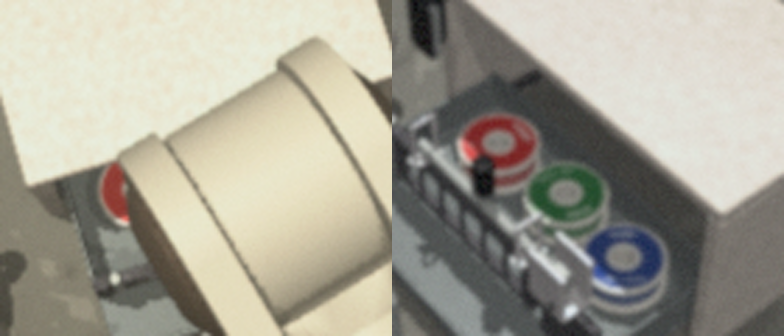

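The wrist view shows the knob centred near (405,244) in full-frame pixels. The scene view has it at about (293,232). The bolt is still shot. I'll triangulate.

Run:
```python
from h import *
c=np.load("pics/wrist2.npy",allow_pickle=True).item()
o1,d1=ray("wrist",(405.5,244.5),c);o2,d2=ray("scene",(292.9,232.5))
A=np.stack([d1,-d2],1);s=np.linalg.lstsq(A,o2-o1,rcond=None)[0]
p,q=o1+s[0]*d1,o2+s[1]*d2;print(p,q)
K=onz("wrist",(405.5,244.5),.118,c);print("K",K,(K-O)@ex,(K-O)@ey)
plan(np.array([K[0],K[1],.170]),106.1,2)
```

```text
[0.55022615 0.29811623 0.11653967] [0.55014614 0.29811404 0.11651414]
K [0.54974989 0.29849265 0.118     ] -0.15866338830266985 -0.004921595509284101
p [0.4863 0.2866 0.2372] rot [-179.9    0.   106. ] twist [-0.002  0.    -0.002] per row [-0.001  0.    -0.001] total travel in present tool [-6.  64.4 67. ]
[-3. 32. 34.][-3. 32. 34.]
```

```bash
python3 -m crank '[{"gripper":56,"travel":[-3,32,10],"twist":[0,0,0]},{"gripper":56,"travel":[-3,32,20],"twist":[0,0,0]},{"gripper":56,"travel":[0,0,36],"twist":[0,0,0]},{"gripper":56,"travel":[0,0,0],"twist":[0,0,0]},{"gripper":56,"travel":[0,0,0],"twist":[0,0,0]}]'
python3 - <<'E'
from h import *
c=bot.calibration("wrist");a=bot.camera("wrist")[:,:,::-1];print(proj("wrist",np.array([.5500,.2983,.118]),c),proj("wrist",np.array([.5500,.2983,.132]),c));cv2.imwrite("pics/w4.png",a)
plan(np.array([.55,.2983,.101]),106.1,2)
E
```

```text
time: 7.42
ee_pos: [0.55, 0.2987, 0.1736]
tcp_rot: [180.0, -0.0, 106.0]
wrist_force: [0.1, 0.6, 0.9]
opening: 0.0558
grasp_force: 0.0
[320.87214936 270.48996371] [320.87795706 280.39859463]
p [0.5503 0.299  0.1743] rot [179.9  -0.  106. ] twist [ 0.002 -0.    -0.002] per row [ 0.001 -0.    -0.001] total travel in present tool [-0.6 -0.7 73.3]
[-0. -0. 37.][-0. -0. 37.]
```

View pics/w4.png

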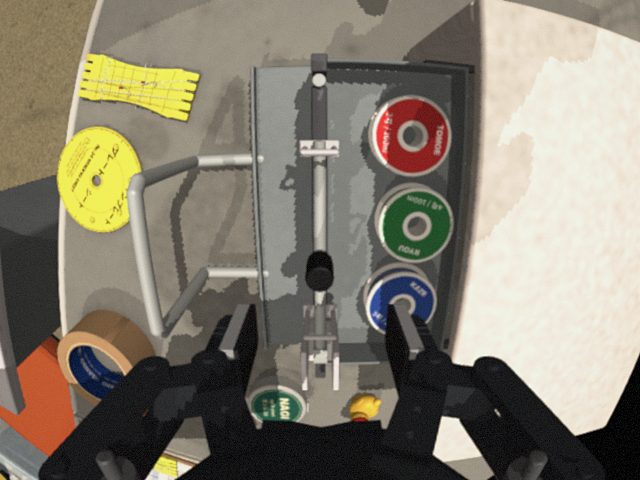

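The knob is at (320,270), right where predicted and centred between the fingers. I'll descend and grip it.

```bash
python3 -m crank '[{"gripper":50,"travel":[-1,0,30],"twist":[0,0,0]},{"gripper":50,"travel":[0,0,30],"twist":[0,0,0]},{"gripper":50,"travel":[0,0,13],"twist":[0,0,0]},{"gripper":50,"travel":[0,0,0],"twist":[0,0,0]},{"gripper":0,"travel":[0,0,0],"twist":[0,0,0]},{"gripper":0,"travel":[0,0,0],"twist":[0,0,0]},{"gripper":0,"travel":[0,0,0],"twist":[0,0,0]},{"gripper":0,"travel":[0,0,0],"twist":[0,0,0]}]' 50
```

```text
time: 8.48
ee_pos: [0.5513, 0.2982, 0.1008]
tcp_rot: [179.9, -0.0, 106.0]
wrist_force: [-0.1, -0.2, 6.1]
opening: 0.0147
grasp_force: 48.9
```

```bash
python3 -m crank '[{"gripper":0,"travel":[0,0,-4],"twist":[0,0,0]},{"gripper":0,"travel":[0,0,-4],"twist":[0,0,0]},{"gripper":0,"travel":[0,0,-4],"twist":[0,0,0]},{"gripper":0,"travel":[0,0,0],"twist":[0,0,0]}]'
```

```text
time: 8.98
ee_pos: [0.5508, 0.298, 0.1117]
tcp_rot: [180.0, -0.0, 106.0]
wrist_force: [0.7, 2.1, -0.3]
opening: 0.0148
grasp_force: 48.7
```

```bash
python3 -m crank '[{"gripper":0,"travel":[0,0,-1.5],"twist":[0,0,0]},{"gripper":0,"travel":[4,0,0],"twist":[0,0,0]},{"gripper":0,"travel":[5,0,0],"twist":[0,0,0]},{"gripper":0,"travel":[5,0,0],"twist":[0,0,0]},{"gripper":0,"travel":[0,0,0],"twist":[0,0,0]}]'
```

```text
time: 9.6
ee_pos: [0.5466, 0.3119, 0.1127]
tcp_rot: [-180.0, -0.0, 106.0]
wrist_force: [2.2, 1.5, -0.1]
opening: 0.0144
grasp_force: 48.7
```

```bash
python3 -m crank '[{"gripper":0,"travel":[6,0,0],"twist":[0,0,0]},{"gripper":0,"travel":[6,0,0],"twist":[0,0,0]},{"gripper":0,"travel":[6,0,0],"twist":[0,0,0]},{"gripper":0,"travel":[0,0,0],"twist":[0,0,0]}]'
python3 - <<'E'
from h import *
o=bot.get_obs();p=o["ee_pos"];print(p,(p-[.5508,.298,.1117])@ey,o["wrist_force"])
r=.110-(p-[.5508,.298,.1117])@ey
piv=p+ey*r;print("r",r)
# per-row arc
th=np.radians(20);n=8
R=Ro.from_euler("xyz",[180,0,106.1],degrees=True)
pv=p
for i in range(n):
    t=-th*(i+1)/n
    q=piv+Ro.from_rotvec([0,0,t]).apply(p-piv)
    print((R.inv().apply(q-pv)*1000).round(1));pv=q;R=Ro.from_rotvec([0,0,-th/n])*R
E
```

```text
time: 10.1
ee_pos: [0.5415, 0.3293, 0.1128]
tcp_rot: [-180.0, -0.0, 106.0]
wrist_force: [1.4, 2.0, -1.1]
opening: 0.0145
grasp_force: 48.7
[0.5415359  0.32934072 0.1127533 ] 0.03268068548875241 [ 1.40943379  1.97220879 -1.10264952]
r 0.0773193145112476
[ 0.1 -3.4 -0. ]
[ 0.1 -3.4 -0. ]
[ 0.1 -3.4 -0. ]
[ 0.1 -3.4 -0. ]
[ 0.1 -3.4 -0. ]
[ 0.1 -3.4 -0. ]
[ 0.1 -3.4 -0. ]
[ 0.1 -3.4 -0. ]
```

```bash
python3 -m crank '[{"gripper":0,"travel":[0,-3.4,0],"twist":[0,0,0.044]},{"gripper":0,"travel":[0,-3.4,0],"twist":[0,0,0.044]},{"gripper":0,"travel":[0,-3.4,0],"twist":[0,0,0.044]},{"gripper":0,"travel":[0,-3.4,0],"twist":[0,0,0.044]},{"gripper":0,"travel":[0,0,0],"twist":[0,0,0]}]' 
python3 -m crank '[{"gripper":0,"travel":[0,-3.4,0],"twist":[0,0,0.044]},{"gripper":0,"travel":[0,-3.4,0],"twist":[0,0,0.044]},{"gripper":0,"travel":[0,-3.4,0],"twist":[0,0,0.044]},{"gripper":0,"travel":[0,-3.4,0],"twist":[0,0,0.044]},{"gripper":0,"travel":[0,0,0],"twist":[0,0,0]},{"gripper":0,"travel":[0,0,0],"twist":[0,0,0]}]'
python3 - <<'E'
from h import *
a=bot.camera("wrist")[:,:,::-1];cv2.imwrite("pics/w5.png",a)
E
```

```text
time: 10.72
ee_pos: [0.5284, 0.3259, 0.1129]
tcp_rot: [180.0, -0.0, 95.9]
wrist_force: [1.1, 1.1, 0.1]
opening: 0.0142
grasp_force: 48.8
time: 11.48
ee_pos: [0.515, 0.3252, 0.1128]
tcp_rot: [-180.0, -0.0, 85.9]
wrist_force: [1.1, 1.4, -0.5]
opening: 0.0145
grasp_force: 48.9
```

View pics/w5.png

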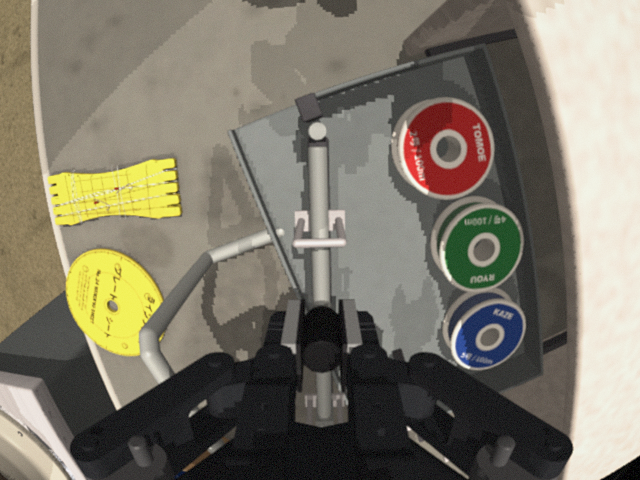

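The gate and rod now line up with the tool while the tray looks turned by about 20°, so the gate is ajar with the knob held. I'll check the hinge position and the bystanders, then hand in.

Run:
```python
from h import *
c=bot.calibration("wrist");h=onz("wrist",(318,131),.1,c);print("hinge x",(h-O)@ex,"gap knob-hinge",np.linalg.norm((h-bot.get_obs()["ee_pos"])[:2]))
a=bot.camera("scene").astype(int);b=cv2.imread("pics/scene0.png")[:,:,::-1].astype(int)
for n,(x,y) in dict(mug=(235,177),tin=(344,355),duck=(387,326)).items():print(n,abs(a-b)[y-20:y+20,x-20:x+20].mean().round(1))
o=bot.get_obs();print(o["torque"],o["grasp_force"])
```

```text
hinge x -0.1584942753175067 gap knob-hinge 0.07923143807389821
mug 34.0
tin 11.3
duck 10.6
[ 0.23308054 -0.42794661  0.23534579] 48.873499631881714
```

```bash
python3 -c "
from workcell import bot
print(bot.job_done())"
```

```text
the job is handed in; nothing more can be done
None
```

I handed the job in at about 11.6 s: the tray is out at its stop, the bolt is drawn about 32 mm, and the gate is about 20° ajar with the knob held at about 49 N. No verdict came back; the tin and duck look undisturbed, while the mug's patch of the scene picture changed (probably the arm or its shadow) and I did not check it further.

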